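Unhasp the slide chest and load the keyed carrier

ROBOT

A 6-joint arm with a two-finger parallel gripper is mounted at the origin on a cart in front of the work surface, level with it; the furniture and walls round the work are solid. World frame = base frame: x ahead of the robot, y to its left, z up, the work surface at z = 0. Lengths are in m, angles in rad, forces in N, time in s.
With the tool pointing down it reaches from about 0.35 to 0.925 m from the base axis. Payload 6.4 kg.
Tool frame: the origin (TCP) lies at the very end of the fingers, on their centre line; the grasp point (between the pads) lies 19 mm behind it (bot.grip_point_offset is the x of the grasp point in the tool frame, in m); x points along the fingers, y is the direction in which the jaws open and shut, and the axes are right-handed (so a half turn about x gives the same grasp; the last joint's range is limited). The gripper opens to 85 mm and grips with 20 to 120 N. Pads are 22 mm wide; open, the fingers measure 114 mm over their backs; the gripper's body (76 mm by 85 mm) begins 54 mm behind the grasp point. The pads swing forward as they close: fully open they stand 13 mm farther back than shut.
Start: joints at [-1.502, 0.245, 1.558, -0, 1.339, -0.174], TCP at [0.156, -0.631, 0.231] pointing down, gripper open.
Joint ranges: [-3.13, 3.13], [-1.02, 2.26], [0.13, 2.54], [-0.95, 4.09], [0.21, 2.88], [-2.74, 2.74]. Speed limits (rad/s): [2.57, 2.57, 3.14, 3.14, 3.14, 3.14].

INTERFACE

Orientations are given as a unit quaternion [x, y, z, w].
In Python, from cell import bot, imaging, finish_job, spotter gives the robot as it stands.
- The arm moves only by the tool arm_command, never from a script. Its argument "deltas" is a list of rows, each a list of 3 entries, a list of its own where there are three numbers: the shift along the tool's x, y, z in mm, then the turn, a rotation vector about the tool's x, y, z in degrees, then the opening, from -1 (shut) to 1 (fully open). A call has 1 to 8 rows; each row shifts and turns the commanded pose from where the row before left it, along the tool's axes as they then stand; what a row does not reach is not made up. A row lasts 1/8 s, in which the tool goes at most 62.5 mm and 10.7 degrees, less where a joint would pass 70% of its speed; a pose out of reach is approached as far as the arm can. A call with a gripper value outside its range is refused whole. The fingers move at their own pace and stop on an object; the grip force is fixed at half the most. Time passes only in rows, so rows that do not move let the fingers close. It gives the time, the measured TCP pose, the force and the opening at its end, in the units of the state.
- bot.observe(): the state, without advancing time (a new reading comes with each control period).
- imaging.grab_frame(name): name is "scene" or "side" or "wrist"; returns the picture (384x512x3 uint8, blue, green, red); there is no depth.
- imaging.camera_model(name): a dict with "camera_matrix" (3x3 intrinsics, pixels), "position" and "orientation" of the camera in the world. Camera axes: x right, y down, z forward; pixel columns grow to the right and rows downward; lengths in m; the calibration is good to about 2 mm. A picture is of the moment at which its call begins: read the wrist's pose just before it. camera_model takes no time and is no camera call; for the wrist camera it gives the pose at the moment of the call.
- finish_job(): hands the job in, once; it reports no verdict.
Trained networks look in the newest picture that a camera, given by its name, has taken for a name from the list of things; names that differ only in an ending like _2 or _b are one class to them, and where a whole thing is asked for, a point or a joint stands for the part that bears it (a point fixed in the world has none). Each returns a list of dicts, best first, with "confidence" (0 to 1); they miss things now and then, are a little off and sometimes report something else, mostly with a low value. They report only what shows in the picture. A call takes as long as a camera call. They do not tell look-alikes from the thing itself.
- spotter.outline_of(camera, name): "mask" (384x512 bool, what is visible of it) and "box" ([left, top, width, height] in pixels, round what is visible of it).
The state is a dict: "t": time; "joint_positions": joint angles; "dq": joint speeds; "tau": joint torques, N m; "position": TCP position; "ee_rot": TCP orientation; "ft_force": force on the tool from outside, world axes, zero at the start; "torque": the same for the moment, N m; "width": opening from 0.0 (shut) to 1.0 (fully open).
Only numpy, scipy, OpenCV 4.12 (cv2) and the standard library are available. Lean on these libraries where they do the work, as an engineer would, in place of code of your own. Each camera call takes 0.05 s, during which the arm holds its last target. There are 200 camera calls.

TASK

Flip the hasp on the front of the grey chest up off its staple and swing it past level so it stays clear, then raise the lid until it stands upright. Then put the white slide carrier into the chest's empty bay, turned so that its side notch passes over the bay's upright rail and it sits flat on the chest floor, and let go. Leave the hasp up and the lid open, and do not tip or shift the bottles and jars standing around.

Things in the scene. Friction and masses are not known exactly. Their poses are not given: they have to be found in the camera images.
- chest: Fixed grey steel chest, 140 (x) x 240 (y) mm, body 75 mm high, shut lid top at 110 mm. Origin: centre of its underside, on the worktop. Its front (hasp side) faces its -x, the lid's hinge is at +x; within 0.3 rad of the robot's axes. Walls 5 mm, floor 6 mm thick. A divider 61 mm high leaves an empty bay 130 (x) x 98 (y) mm at the +y end; the rest holds a fixed carton and jar, up to 81 mm.
- bay (a point): Centre of the bay's floor, at (0, 66, 6) mm in the chest's frame, axes as the chest's. A loaded carrier's origin belongs here, its axes along the chest's.
- hasp (a joint): Hasp on the lid's front: 0 hanging on the staple, 1.57 sticking straight forward, at most 2.3 (swung up); grows as it is flipped forward and up. A stiff hinge (0.06 N m): stays where it is left. Below about 0.4 the staple stands in its window and the lid cannot rise more than about 0.06 rad.
- hasp_bar (a point): Centre of the hasp's black finger bar: a round sleeve with flat ends that spins freely on its pin along the chest's y, 20 mm thick, 44 mm long; pinch it at both ends. The hasp is 32 mm wide. At hasp 0 it lies 44 mm forward of and 42 mm below the hasp's hinge pin, i.e. at (-117, -60, 55) mm in the chest's frame.
- hasp_hinge (a point): Middle of the hasp's hinge pin, on the lid's front; the pin runs along the chest's y. The finger bar moves about it on a radius of 61 mm. It moves with the lid.
- lid (a joint): Lid angle: 0 shut, 1.57 upright, at most 1.75. Stiff hinge (0.35 N m): the lid stays where it is left.
- lid_handle (a point): Centre of the T handle's black crossbar on the lid: a round sleeve with flat ends that spins freely on its pin along the chest's y, 20 mm thick, 46 mm long, 28 mm above the lid's top on a 10 mm stem; lid shut: at (-45, 60, 138) mm in the chest's frame. Pinch it at both ends.
- lid_hinge (a point): Point of the lid's hinge axis in line with the T handle, at (70, 60, 75) mm in the chest's frame; the axis runs along the chest's y, at the rear.
- carrier: Loose white slide carrier, 0.18 to 0.35 kg, full of glass slides. Origin: centre of its underside. 110 (x) x 90 (y) mm, 45 mm high at its ends; over it an arched handle. A notch 20 mm wide (x) and 16 mm deep (y) runs up the middle of its +y side only, and takes the chest's key rail when the carrier's axes point along the chest's. Turned by up to 0.8 rad at the start.
- carrier_handle (a point): Middle of the carrier's handle bar, 96 mm above the carrier's underside; the bar runs along the carrier's x, 110 long, 12 wide (y), 14 mm high; free space below it down to the slides.
- brown_bottle: Bystander: brown bottle with white cap, 52 mm wide, 146 mm high; origin under its centre. Bystanders stand loose.
- teal_jar: Bystander: teal jar, 60 mm wide, 90 mm high; origin under its centre.
- tall_bottle: Bystander: bottle with black cap, 57 mm wide, 172 mm high, close in front of the chest; origin under its centre.
- olive_jar: Bystander: olive jar, 54 mm wide, 66 mm high, beside the chest's +y end; origin under its centre.
- key_rail (a point): Top of the bay's upright key rail, at (0, 108, 50) mm in the chest's frame. The rail stands inside the +y end wall and sticks 13 mm into the bay; 14 mm wide (x) from the floor to 42 mm above the worktop, then 9 mm wide to 50 mm.
There are look-alikes about, which are no part of the job. There is more than one size of the carrier; the job needs the largest.

How it is judged:
On the way, in this order (a step that is already met when the one before it is completed fails the run):
1. the hasp is flipped off the staple and swung up past level while the lid is still down (value of joint hasp above 1.5 rad and value of joint lid below 0.15 rad), for 0.2 s.
2. the lid is raised upright with the hasp clear (value of joint lid above 1.4 rad and value of joint hasp above 1.2 rad), for 0.2 s.
At the end, for the whole second after the job is handed in: Hasp still swung up (over 1.2 rad), lid open (over 1.4 rad), carrier released and at rest on the bay floor, rail in its notch: underside within 4 mm of the floor, within 10 mm of the bay centre, tilt under 0.05 rad, in line with the chest within 0.15 rad (all of step 2 and horizontal distance between carrier and bay below 0.01 m and z of carrier in the frame of bay below 0.004 m and angle between carrier's own z axis and vertical below 0.05 rad and angle between the x axis of carrier and the x axis of chest, either way round below 0.15 rad and linear speed of carrier below 0.02 m/s); the robot touches nothing.
It fails at once if a bystander bottle or jar is shifted more than 30 mm or tipped over (distance of any of brown_bottle, teal_jar, tall_bottle, olive_jar from where it was at the start of the episode above 0.03 m or angle between any of brown_bottle, teal_jar, tall_bottle, olive_jar's own z axis and vertical above 0.5 rad).
It fails at once if the carrier is tipped over (angle between carrier's own z axis and vertical above 0.8 rad).
It also fails if it takes over 72 s, if anything falls off the work surface, if the arm or the gripper's body presses on something with over 40 N, if the wrist force passes 120 N, or if a joint passes its speed limit or range.

## Working session

There is one attempt and no reset: what is moved stays moved. The work goes in short steps, Python scripts to look and compute and a tool call to move; the robot and the scene stay as the last step left them, time stands still between calls to the robot, and variables do not carry over. Pictures are saved under pics/ and viewed, about 8 in all and at most 12, crops included, and the job is handed in when it is done.

Besides the shell and the picture viewer there is one more tool, called as name([rows], argument=value, ...), one row to a line, values as JSON. arm_command: Moves the arm, as the interface text tells. Its arguments: {"type":"object","properties":{"deltas":{"type":"array"}},"required":["deltas"]}

```bash
ls; mkdir -p pics; cat > h.py <<'E'
import numpy as np, cv2
from scipy.spatial.transform import Rotation as R
from cell import bot, imaging, finish_job, spotter
def cam(n):
    c=imaging.camera_model(n); return np.array(c["camera_matrix"]),np.array(c["position"]),R.from_quat(c["orientation"])
def ray(n,uv,z):
    K,p,r=cam(n); d=r.apply(np.linalg.solve(K,[uv[0],uv[1],1])); return p+d*(z-p[2])/d[2]
def proj(n,X):
    K,p,r=cam(n); c=r.inv().apply(np.atleast_2d(X)-p); q=c@K.T; return q[:,:2]/q[:,2:]
E
python3 - <<'E'
from h import *
s=bot.observe(); print(s, bot.grip_point_offset)
a=imaging.grab_frame("scene");b=imaging.grab_frame("side")
cv2.imwrite("pics/a.png",cv2.resize(a,(800,600)));cv2.imwrite("pics/b.png",cv2.resize(b,(800,600)))
for n in("scene","side"):
  c=imaging.camera_model(n); print(n,c)
  for t in ["carrier","carrier_handle","lid_handle","hasp_bar","chest","brown_bottle","teal_jar","tall_bottle","olive_jar"]:
    print(t,[(round(o["confidence"],2),o["box"]) for o in spotter.outline_of(n,t)][:4])
E
```

```text
pics
{'t': 0.0, 'joint_positions': array([-1.50212522e+00,  2.45834010e-01,  1.55903293e+00, -2.14638082e-06,
        1.33867948e+00, -1.74074845e-01]), 'dq': array([ 0.00131573,  0.00059188,  0.00040893,  0.00011264, -0.00090274,
       -0.00097421]), 'tau': array([-2.57375505e-03, -4.29507959e+01, -3.26130974e+01, -2.50062867e-04,
        5.35418949e-03, -1.63966018e-05]), 'position': array([ 0.1562218 , -0.63036901,  0.23015739]), 'ee_rot': array([ 0.70194013,  0.08630307, -0.70186883,  0.08492338]), 'ft_force': array([0.74117499, 0.04603876, 0.39101835]), 'torque': array([-0.01249932, -0.02795041, -0.01625508]), 'width': 1.0019954728764247} -0.0187
scene {'camera_matrix': array([[454.42849165,   0.        , 254.40587126],
       [  0.        , 454.42849165, 197.17072443],
       [  0.        ,   0.        ,   1.        ]]), 'position': array([-0.54136247,  1.31947645,  0.93219641]), 'orientation': array([-0.32863391,  0.79200157, -0.47933047,  0.18701759])}
carrier [(0.88, [188.1, 244.7, 31.2, 28.6]), (0.79, [217.5, 219.6, 38.0, 40.6]), (0.58, [157.9, 259.8, 26.3, 31.8])]
carrier
[... 728 characters left out ...]
array([-0.27547604,  0.85549183, -0.41696651,  0.13559353])}
carrier [(0.78, [196.9, 279.7, 36.7, 35.6]), (0.76, [228.9, 235.2, 47.3, 51.6]), (0.59, [162.9, 311.4, 29.0, 49.0]), (0.33, [237.7, 156.8, 73.6, 58.0])]
carrier_handle [(0.82, [162.8, 313.6, 28.7, 43.2]), (0.71, [230.0, 240.3, 45.5, 49.7]), (0.58, [197.3, 282.3, 33.1, 30.8])]
lid_handle [(0.82, [235.6, 159.8, 77.2, 58.1]), (0.46, [222.9, 211.9, 18.0, 26.2])]
hasp_bar [(0.53, [301.3, 191.3, 12.8, 8.1])]
chest [(0.71, [234.2, 163.8, 77.4, 68.1])]
brown_bottle [(0.93, [330.7, 138.7, 17.3, 35.4])]
teal_jar [(0.56, [315.7, 137.8, 21.9, 18.6])]
tall_bottle [(0.7, [286.1, 182.7, 17.3, 51.3])]
olive_jar [(0.86, [221.4, 210.2, 15.9, 26.1])]
```

View pics/b.png

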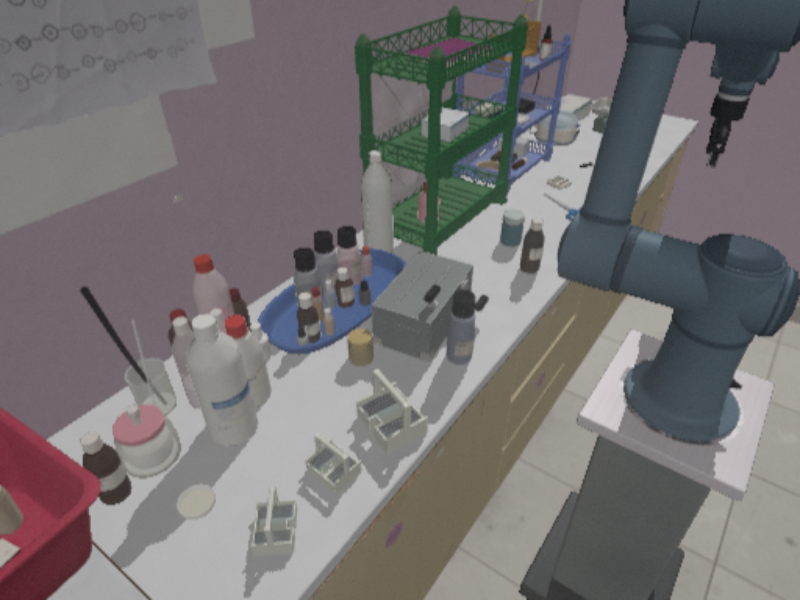

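```bash
python3 - <<'E'
from h import *
a=cv2.imread("pics/a.png");b=cv2.imread("pics/b.png")
# crops
a0=cv2.resize(a[240:480,210:540],(550,400),interpolation=3)
b0=cv2.resize(b[190:580,240:570],(500,590),interpolation=3)
cv2.imwrite("pics/c.png",np.hstack([cv2.resize(b[200:390,340:570],(800,600*1),interpolation=3)]))
f=lambda u,v,w,h:(u+w/2,v+h/2)
print("tall side",ray("side",(286.1+8.6,234),0.0)," scene",ray("scene",(287.5,230),0))
for nm,bs,bc in [("c1",[228.9,235.2,47.3,51.6],[217.5,219.6,38,40.6]),("c2",[196.9,279.7,36.7,35.6],[188.1,244.7,31.2,28.6]),("c3",[162.9,311.4,29,49],[157.9,259.8,26.3,31.8]),("olive",[221.4,210.2,15.9,26.1],[221,203.6,16.1,22.2]),("tall",[286.1,182.7,17.3,51.3],[281.7,187.2,11.5,43.2]),("chest",[234.2,163.8,77.4,68.1],[236.8,174.6,68.4,53.8])]:
    print(nm,ray("side",f(*bs),0.045).round(3),ray("scene",f(*bc),0.045).round(3))
E
```

```text
tall side [0.40357117 0.17720208 0.        ]  scene [0.39386804 0.15817268 0.        ]
c1 [0.424 0.387 0.045] [0.431 0.394 0.045]
c2 [0.43  0.547 0.045] [0.423 0.55  0.045]
c3 [0.432 0.683 0.045] [0.426 0.679 0.045]
olive [0.583 0.3   0.045] [0.578 0.293 0.045]
tall [0.447 0.11  0.045] [0.452 0.095 0.045]
chest [0.54  0.106 0.045] [0.538 0.097 0.045]
```

View pics/c.png

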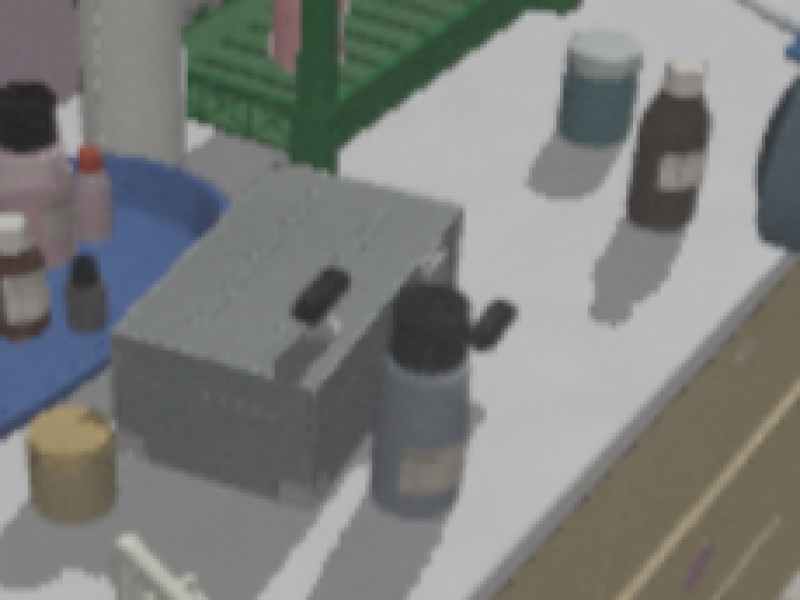

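```bash
cat > fit.py <<'E'
from h import *
from scipy.optimize import least_squares
P=np.array([[-70,120,110],[70,120,110],[70,-120,110],[-70,-120,110],[-45,60,138],[-117,-60,55],[-70,120,0]])/1000
c=np.array([[318,388],[115,337],[285,165],[462,208],[321,295],[493,325],[300,497]],float)
uv=np.c_[(340+c[:,0]*.2875)/1.5625,(200+c[:,1]*190/600)/1.5625]
def X(q):return R.from_euler('z',q[2]).apply(P)+[q[0],q[1],0]
r=least_squares(lambda q:(proj("side",X(q))-uv).ravel(),[.54,.1,0],loss="soft_l1")
print(r.x); print((proj("side",X(r.x))-uv).round(1))
T=lambda x,y,z:R.from_euler('z',r.x[2]).apply([x,y,z])+[r.x[0],r.x[1],0]
for n,p in dict(bar=(-.117,-.06,.055),pin=(-.073,-.06,.097),hand=(-.045,.06,.138),hinge=(.07,.06,.075),bay=(0,.066,.006)).items(): print(n,T(*p).round(4))
print("tall",ray("side",(294.5,229),0).round(3), ray("side",(294.5,187.5),.16).round(3))
E
python3 fit.py
```

```text
[0.54964304 0.09988067 0.1438204 ]
[[-0.4  0.5]
 [-1.2 -1.6]
 [-0.9 -1.4]
 [ 1.  -0.6]
 [ 0.1  0.1]
 [ 0.1  0.1]
 [ 1.9  3.4]]
bar [0.4425 0.0237 0.055 ]
pin [0.486 0.03  0.097]
hand [0.4965 0.1528 0.138 ]
hinge [0.6103 0.1693 0.075 ]
bay [0.5402 0.1652 0.006 ]
tall [0.417 0.157 0.   ] [0.436 0.143 0.16 ]
```

```bash
cat >> h.py <<'E'
C=np.array([.5496,.0999]); YAW=.1438
def ch(p): return R.from_euler('z',YAW).apply(np.array(p,float)/1000)+[C[0],C[1],0]   # chest mm -> world m
def down(tilt,yaw,s=1):
    x=np.array([np.sin(tilt),0,-np.cos(tilt)]);y=np.array([0,s,0.]);return R.from_euler('z',yaw)*R.from_matrix(np.c_[x,y,np.cross(x,y)])
def rows(grasp,Rt,n,g=1,off=.019):
    """n rows from measured pose to put grasp point (world m) at given place"""
    s=bot.observe();p=s["position"];r=R.from_quat(s["ee_rot"]);t=np.array(grasp)+Rt.apply([off,0,0])
    rv=(r.inv()*Rt).as_rotvec()/n;out=[]
    for i in range(n):
        out.append([[float(v) for v in (r.inv().apply((t-p)/n)*1000).round(1)],[float(v) for v in np.degrees(rv).round(2)],g]);r=r*R.from_rotvec(rv)
    print("TCPtarget",t.round(3),"tot mm",((t-p)*1000).round(0),"deg",round(np.degrees(np.linalg.norm(rv))*n,1));
    for o in out: print(o)
def st():
    s=bot.observe();r=R.from_quat(s["ee_rot"]);print(round(s["t"],2),s["position"].round(4),"f",s["ft_force"].round(1),"w",round(s["width"],3),"q",s["joint_positions"].round(2));return s,r
E
python3 - <<'E'
from h import *
s,r=st(); print(r.as_matrix().round(2))
for sg in(1,-1): print(np.degrees((r.inv()*down(.2,YAW,sg)).as_rotvec()))
rows(ch([-130,-60,250]),down(.2,YAW,-1),16)
E
```

```text
1.0 [ 0.1563 -0.631   0.2313] f [ 0.3 -1.1 -0.1] w 0.997 q [-1.5   0.25  1.56 -0.    1.34 -0.17]
[[-0.    0.24 -0.97]
 [ 0.   -0.97 -0.24]
 [-1.   -0.    0.  ]]
[-173.4821101    -0.8634381    17.41091167]
[ 5.65368902 11.45281383  0.56796542]
TCPtarget [0.433 0.022 0.231] tot mm [277. 653.   0.] deg 12.8
[[-0.0, -35.5, -26.6], [0.35, 0.72, 0.04], 1]
[[0.3, -35.6, -26.4], [0.35, 0.72, 0.04], 1]
[[0.6, -35.8, -26.2], [0.35, 0.72, 0.04], 1]
[[0.9, -36.0, -25.9], [0.35, 0.72, 0.04], 1]
[[1.2, -36.1, -25.7], [0.35, 0.72, 0.04], 1]
[[1.5, -36.3, -25.5], [0.35, 0.72, 0.04], 1]
[[1.8, -36.4, -25.2], [0.35, 0.72, 0.04], 1]
[[2.1, -36.6, -25.0], [0.35, 0.72, 0.04], 1]
[[2.4, -36.7, -24.7], [0.35, 0.72, 0.04], 1]
[[2.7, -36.9, -24.5], [0.35, 0.72, 0.04], 1]
[[2.9, -37.1, -24.2], [0.35, 0.72, 0.04], 1]
[[3.2, -37.2, -23.9], [0.35, 0.72, 0.04], 1]
[[3.5, -37.4, -23.7], [0.35, 0.72, 0.04], 1]
[[3.8, -37.5, -23.4], [0.35, 0.72, 0.04], 1]
[[4.0, -37.6, -23.1], [0.35, 0.72, 0.04], 1]
[[4.3, -37.8, -22.8], [0.35, 0.72, 0.04], 1]
```

arm_command([
  [[0, -36, -26.5], [0.35, 0.72, 0], 1],
  [[0, -36, -26.5], [0.35, 0.72, 0], 1],
  [[0.6, -36, -26], [0.35, 0.72, 0], 1],
  [[0.9, -36, -26], [0.35, 0.72, 0], 1],
  [[1.2, -36, -26], [0.35, 0.72, 0], 1],
  [[1.5, -36, -25.5], [0.35, 0.72, 0], 1],
  [[1.8, -36, -25], [0.35, 0.72, 0], 1],
  [[2.1, -36.5, -25], [0.35, 0.72, 0], 1],
])

```text
t: 2.0
position: [0.295, -0.3028, 0.2325]
ee_rot: [0.738, 0.072, -0.667, 0.064]
ft_force: [-0.1, 0.7, 1.0]
width: 1.001
```

arm_command([
  [[2.4, -36.7, -24.7], [0.35, 0.72, 0], 1],
  [[2.7, -37, -24.5], [0.35, 0.72, 0], 1],
  [[3, -37, -24], [0.35, 0.72, 0], 1],
  [[3.2, -37, -24], [0.35, 0.72, 0], 1],
  [[3.5, -37.5, -23.5], [0.35, 0.72, 0], 1],
  [[3.8, -37.5, -23.5], [0.35, 0.72, 0], 1],
  [[4, -37.5, -23], [0.35, 0.72, 0], 1],
  [[4, -37.5, -23], [0.35, 0.72, 0], 1],
])

```text
t: 3.0
position: [0.4331, 0.0237, 0.2353]
ee_rot: [0.773, 0.059, -0.631, 0.042]
ft_force: [1.0, -0.0, -0.7]
width: 1.0
```

```bash
python3 - <<'E'
from h import *
st(); a=imaging.grab_frame("wrist"); cv2.imwrite("pics/w1.png",a); print(cam("wrist")[1])
for n in("hasp_bar","lid_handle"): print(n,[(round(o["confidence"],2),o["box"]) for o in spotter.outline_of("wrist",n)][:4])
print(proj("wrist",[ch([-117,-60,55]),ch([-45,60,138])]))
rows(ch([-117,-60,110]),down(.2,YAW,-1),4)
E
```

```text
3.0 [0.4331 0.0237 0.2353] f [ 1.  -0.  -0.7] w 1.0 q [-0.26 -0.45  2.2   0.09  1.21  1.14]
[0.47649284 0.03044306 0.39039235]
hasp_bar [(0.59, [242.0, 150.5, 41.5, 55.6])]
lid_handle [(0.71, [60.7, 0.0, 270.1, 201.4]), (0.38, [444.1, 204.2, 67.9, 57.2])]
[[259.58003924 196.21277803]
 [116.31899691 119.49772801]]
TCPtarget [0.446 0.024 0.091] tot mm [  13.    0. -144.] deg 0.7
[[35.8, 0.7, 3.9], [0.06, -0.01, 0.15], 1]
[[35.8, 0.6, 3.9], [0.06, -0.01, 0.15], 1]
[[35.8, 0.6, 3.9], [0.06, -0.01, 0.15], 1]
[[35.8, 0.5, 3.9], [0.06, -0.01, 0.15], 1]
```

View pics/w1.png

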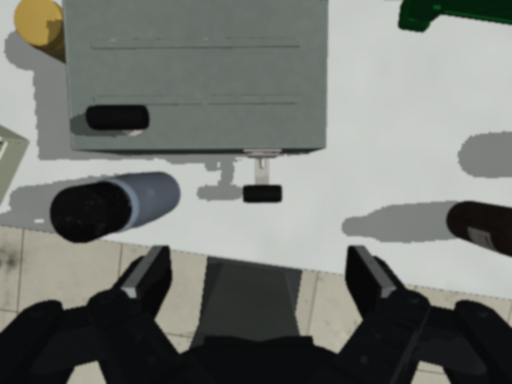

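```bash
sed -i 's/C=np.array(\[.5496,.0999\])/C=np.array([.5513,.0985])/' h.py; python3 - <<'E'
from h import *
print(proj("wrist",[ch([-117,-60,55]),ch([-45,60,138]),ch([-70,-120,110]),ch([-70,120,110])]))
rows(ch([-117,-60,55]),down(.2,YAW,-1),8)
E
```

```text
[[261.02541849 194.92227296]
 [118.19140104 117.70167764]
 [325.72647523 150.83453989]
 [ 69.87691007 149.40256217]]
TCPtarget [0.448 0.023 0.036] tot mm [  15.   -1. -199.] deg 0.7
[[24.7, 0.6, 3.1], [0.03, -0.0, 0.08], 1]
[[24.7, 0.6, 3.1], [0.03, -0.0, 0.08], 1]
[[24.7, 0.6, 3.1], [0.03, -0.0, 0.08], 1]
[[24.7, 0.5, 3.1], [0.03, -0.0, 0.08], 1]
[[24.7, 0.5, 3.1], [0.03, -0.0, 0.08], 1]
[[24.7, 0.5, 3.1], [0.03, -0.0, 0.08], 1]
[[24.7, 0.5, 3.1], [0.03, -0.0, 0.08], 1]
[[24.7, 0.4, 3.1], [0.03, -0.0, 0.08], 1]
```

arm_command([
  [[24.7, 0.5, 3.1], [0, 0, 0], 1],
  [[24.7, 0.5, 3.1], [0, 0, 0], 1],
  [[24.7, 0.5, 3.1], [0, 0, 0], 1],
  [[24.7, 0.5, 3.1], [0, 0, 0], 1],
  [[24.7, 0.5, 3.1], [0, 0, 0], 1],
  [[24.7, 0.5, 3.1], [0, 0, 0], 1],
  [[24.7, 0.5, 3.1], [0, 0, 0], 1],
  [[24.7, 0.5, 3.1], [0, 0, 0], 1],
])

```text
t: 4.15
position: [0.448, 0.0211, 0.0358]
ee_rot: [0.772, 0.059, -0.631, 0.042]
ft_force: [-0.6, -0.3, 0.1]
width: 0.999
```

arm_command([
  [[0, 0, 0], [0, 0, 0], -1],
  [[0, 0, 0], [0, 0, 0], -1],
  [[0, 0, 0], [0, 0, 0], -1],
  [[0, 0, 0], [0, 0, 0], -1],
  [[0, 0, 0], [0, 0, 0], -1],
  [[0, 0, 0], [0, 0, 0], -1],
])

```text
t: 4.9
position: [0.4484, 0.023, 0.0377]
ee_rot: [0.773, 0.06, -0.631, 0.042]
ft_force: [-2.0, 5.1, 4.1]
width: 0.502
```

```bash
cat >> h.py <<'E'
def path(wp,tilts,g=-1,off=.019):
    """rows through grasp points wp (world), from the measured pose"""
    s=bot.observe();p=s["position"];r=R.from_quat(s["ee_rot"])
    for w,t in zip(wp,tilts):
        Rt=down(t,YAW,-1);tt=np.array(w)+Rt.apply([off,0,0])
        print([[float(v) for v in (r.inv().apply(tt-p)*1000).round(1)],[float(v) for v in np.degrees((r.inv()*Rt).as_rotvec()).round(1)],g]);p,r=tt,Rt
E
python3 - <<'E'
from h import *
st(); print(ch([-117,-60,55]))
th=np.linspace(0,1.95,17)[1:]; a=th-np.arctan2(42,44)
path([ch([-73-60.8*np.cos(k),-60,97+60.8*np.sin(k)]) for k in a],[.2]*16)
E
```

```text
4.9 [0.4484 0.023  0.0377] f [-2.   5.1  4.1] w 0.502 q [-0.25 -0.05  2.29  0.13  0.72  1.08]
[0.4441059  0.02235261 0.055     ]
[[-5.4, -0.0, 4.3], [-0.1, -0.1, 0.6], -1]
[[-6.9, 0.0, 2.7], [0.0, 0.0, 0.0], -1]
[[-7.2, -0.0, 1.9], [0.0, 0.0, 0.0], -1]
[[-7.3, -0.0, 1.0], [0.0, 0.0, 0.0], -1]
[[-7.4, 0.0, 0.1], [0.0, 0.0, 0.0], -1]
[[-7.4, -0.0, -0.8], [0.0, 0.0, 0.0], -1]
[[-7.2, 0.0, -1.7], [0.0, 0.0, 0.0], -1]
[[-7.0, 0.0, -2.6], [0.0, 0.0, 0.0], -1]
[[-6.6, -0.0, -3.4], [0.0, 0.0, 0.0], -1]
[[-6.1, 0.0, -4.2], [0.0, 0.0, 0.0], -1]
[[-5.6, 0.0, -4.9], [0.0, 0.0, 0.0], -1]
[[-4.9, 0.0, -5.5], [0.0, 0.0, 0.0], -1]
[[-4.2, -0.0, -6.1], [0.0, 0.0, 0.0], -1]
[[-3.5, -0.0, -6.5], [0.0, 0.0, 0.0], -1]
[[-2.6, -0.0, -6.9], [0.0, 0.0, 0.0], -1]
[[-1.8, 0.0, -7.2], [0.0, 0.0, 0.0], -1]
```

arm_command([
  [[-6, 0, 4], [0, 0, 0], -1],
  [[-7, 0, 2.7], [0, 0, 0], -1],
  [[-7.2, 0, 1.9], [0, 0, 0], -1],
  [[-7.3, 0, 1], [0, 0, 0], -1],
  [[-7.4, 0, 0.1], [0, 0, 0], -1],
  [[-7.4, 0, -0.8], [0, 0, 0], -1],
  [[-7.2, 0, -1.7], [0, 0, 0], -1],
  [[-7, 0, -2.6], [0, 0, 0], -1],
])

```text
t: 5.9
position: [0.4326, 0.0206, 0.0918]
ee_rot: [0.773, 0.06, -0.631, 0.041]
ft_force: [3.1, 7.3, -1.7]
width: 0.503
```

arm_command([
  [[-6.6, 0, -3.4], [0, 0, 0], -1],
  [[-6.1, 0, -4.2], [0, 0, 0], -1],
  [[-5.6, 0, -4.9], [0, 0, 0], -1],
  [[-4.9, 0, -5.5], [0, 0, 0], -1],
  [[-4.2, 0, -6.1], [0, 0, 0], -1],
  [[-3.5, 0, -6.5], [0, 0, 0], -1],
  [[-2.6, 0, -6.9], [0, 0, 0], -1],
  [[-1.8, 0, -7.2], [0, 0, 0], -1],
])

```text
t: 6.9
position: [0.4686, 0.0262, 0.1361]
ee_rot: [0.772, 0.061, -0.631, 0.04]
ft_force: [-5.1, 8.9, 6.6]
width: 0.502
```

```bash
python3 - <<'E'
from h import *
s,r=st(); g=s["position"]+r.apply([-.019,0,0]); print((R.from_euler('z',-YAW).apply(g-[*C,0])*1000).round(1))
b=imaging.grab_frame("side"); cv2.imwrite("pics/d.png",cv2.resize(b[140:260,210:370],(800,600),interpolation=3))
E
```

```text
6.9 [0.4686 0.0262 0.1361] f [-5.1  8.9  6.6] w 0.502 q [-0.24 -0.2   2.21  0.11  0.96  1.14]
[-96.  -60.  154.7]
```

View pics/d.png

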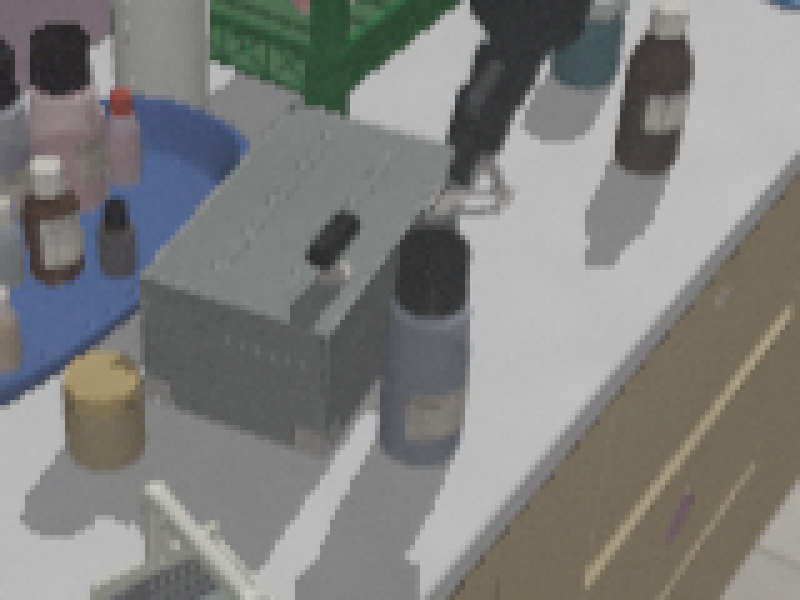

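```bash
python3 - <<'E'
from h import *
path([ch([-96,-60,155])]*1,[.2],1)
print()
path([ch([-96,-60,190]),ch([-90,-40,225]),ch([-80,-10,230]),ch([-60,25,230]),ch([-45,60,225]),ch([-45,60,195]),ch([-45,60,165]),ch([-45,60,137])],[.2,.15,.1,.05,.03,0,0,0],1)
E
```

```text
[[-0.1, 0.3, 1.0], [-0.1, -0.2, 0.8], 1]

[[-34.4, -0.2, -6.1], [-0.1, -0.2, 0.8], 1]
[[-33.1, -20.0, -11.9], [0.0, -2.9, 0.0], 1]
[[-3.5, -30.0, -9.7], [0.0, -2.9, 0.0], 1]
[[2.0, -35.0, -19.0], [-0.0, -2.9, 0.0], 1]
[[5.7, -35.0, -14.4], [0.0, -1.1, 0.0], 1]
[[30.0, 0.0, 1.5], [-0.0, -1.7, 0.0], 1]
[[30.0, 0.0, -0.0], [0.0, 0.0, 0.0], 1]
[[28.0, 0.0, -0.0], [0.0, 0.0, 0.0], 1]
```

arm_command([
  [[0, 0, 0], [0, 0, 0], 1],
  [[0, 0, 0], [0, 0, 0], 1],
  [[0, 0, 0], [0, 0, 0], 1],
  [[0, 0, 0], [0, 0, 0], 1],
])

```text
t: 7.45
position: [0.4688, 0.0243, 0.1343]
ee_rot: [0.772, 0.059, -0.631, 0.042]
ft_force: [-0.7, 0.6, -0.0]
width: 1.003
```

arm_command([
  [[-34.5, 0, -6], [0, 0, 0.8], 1],
  [[-33, -20, -12], [0, -2.9, 0], 1],
  [[-3.5, -30, -9.7], [0, -2.9, 0], 1],
  [[2, -35, -19], [0, -2.9, 0], 1],
  [[5.7, -35, -14.4], [0, -1.2, 0], 1],
  [[0, 0, 0], [0, -1.7, 0], 1],
  [[0, 0, 0], [0, 0, 0], 1],
])

```text
t: 8.32
position: [0.4984, 0.1494, 0.2031]
ee_rot: [-0.705, -0.049, 0.706, -0.052]
ft_force: [-0.3, 0.0, 0.9]
width: 0.996
```

```bash
python3 - <<'E'
from h import *
st(); a=imaging.grab_frame("wrist"); cv2.imwrite("pics/w2.png",a)
print(proj("wrist",[ch([-45,60,138]),ch([-70,120,110]),ch([-70,-120,110]),ch([-96,-60,154])]))
path([ch([-45,60,195]),ch([-45,60,165]),ch([-45,60,137])],[0,0,0],1)
E
```

```text
8.32 [0.4984 0.1494 0.2031] f [-0.3  0.   0.9] w 0.996 q [ 0.08 -0.03  1.91 -0.    1.26  1.5 ]
[[252.46560503 206.71119506]
 [183.09395442 223.65534267]
 [462.46511853 222.70434816]
 [414.26366545 278.19318728]]
[[27.1, -2.5, -0.3], [-0.1, 0.1, -0.2], 1]
[[30.0, 0.0, -0.0], [0.0, 0.0, 0.0], 1]
[[28.0, 0.0, -0.0], [0.0, 0.0, 0.0], 1]
```

View pics/w2.png

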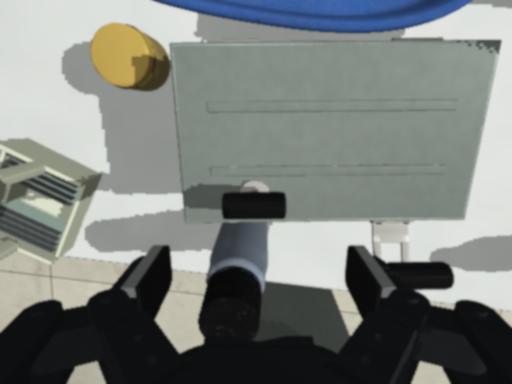

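arm_command([
  [[27, -2.5, 0], [0, 0, 0], 1],
  [[30, 0, 0], [0, 0, 0], 1],
  [[28, 0, 0], [0, 0, 0], 1],
  [[0, 0, 0], [0, 0, 0], 1],
  [[0, 0, 0], [0, 0, 0], -1],
  [[0, 0, 0], [0, 0, 0], -1],
  [[0, 0, 0], [0, 0, 0], -1],
  [[0, 0, 0], [0, 0, 0], -1],
])

```text
t: 9.38
position: [0.4988, 0.1524, 0.1202]
ee_rot: [0.706, 0.049, -0.705, 0.052]
ft_force: [-2.1, 1.3, 5.4]
width: 0.527
```

arm_command([
  [[0, 0, 0], [0, 0, 0], -1],
])

```text
t: 9.5
position: [0.4988, 0.1524, 0.1202]
ee_rot: [0.706, 0.049, -0.705, 0.052]
ft_force: [-2.9, 0.3, 7.3]
width: 0.528
```

```bash
python3 - <<'E'
from h import *
st()
th=np.linspace(0,1.66,25)[1:]; r=np.hypot(115,63); a=np.arctan2(63,115)+th
path([ch([70-r*np.cos(k),60,75+r*np.sin(k)]) for k in a],np.linspace(0,-.3,25)[1:])
E
```

```text
9.5 [0.4988 0.1524 0.1202] f [-2.9  0.3  7.3] w 0.528 q [ 0.08  0.08  1.96 -0.    1.1   1.51]
[[-6.6, 0.9, -3.6], [-0.0, -0.8, -0.2], -1]
[[-7.5, -0.0, -4.8], [0.0, -0.7, 0.0], -1]
[[-7.2, 0.0, -5.2], [0.0, -0.7, -0.0], -1]
[[-6.9, 0.0, -5.6], [0.0, -0.7, 0.0], -1]
[[-6.6, -0.0, -6.0], [-0.0, -0.7, 0.0], -1]
[[-6.2, 0.0, -6.4], [-0.0, -0.7, 0.0], -1]
[[-5.8, -0.0, -6.7], [-0.0, -0.7, 0.0], -1]
[[-5.4, 0.0, -7.0], [0.0, -0.7, 0.0], -1]
[[-5.0, -0.0, -7.3], [0.0, -0.7, -0.0], -1]
[[-4.5, 0.0, -7.6], [-0.0, -0.7, -0.0], -1]
[[-4.1, 0.0, -7.9], [0.0, -0.7, -0.0], -1]
[[-3.6, -0.0, -8.1], [0.0, -0.7, 0.0], -1]
[[-3.2, 0.0, -8.3], [0.0, -0.7, -0.0], -1]
[[-2.7, -0.0, -8.4], [0.0, -0.7, 0.0], -1]
[[-2.2, -0.0, -8.6], [0.0, -0.7, 0.0], -1]
[[-1.7, -0.0, -8.7], [0.0, -0.7, 0.0], -1]
[[-1.2, -0.0, -8.8], [0.0, -0.7, -0.0], -1]
[[-0.7, 0.0, -8.8], [0.0, -0.7, 0.0], -1]
[[-0.1, 0.0, -8.8], [0.0, -0.7, 0.0], -1]
[[0.4, 0.0, -8.8], [-0.0, -0.7, 0.0], -1]
[[0.9, -0.0, -8.8], [0.0, -0.7, 0.0], -1]
[[1.4, 0.0, -8.7], [-0.0, -0.7, -0.0], -1]
[[1.9, -0.0, -8.6], [0.0, -0.7, 0.0], -1]
[[2.4, -0.0, -8.5], [-0.0, -0.7, 0.0], -1]
```

arm_command([
  [[-6.6, 0, -3.6], [0, -0.7, 0], -1],
  [[-7.5, 0, -4.8], [0, -0.7, 0], -1],
  [[-7.2, 0, -5.2], [0, -0.7, 0], -1],
  [[-6.9, 0, -5.6], [0, -0.7, 0], -1],
  [[-6.6, 0, -6], [0, -0.7, 0], -1],
  [[-6.2, 0, -6.4], [0, -0.7, 0], -1],
  [[-5.8, 0, -6.7], [0, -0.7, 0], -1],
  [[-5.4, 0, -7], [0, -0.7, 0], -1],
])

```text
t: 10.5
position: [0.5439, 0.1593, 0.1698]
ee_rot: [-0.668, -0.047, 0.741, -0.054]
ft_force: [-9.9, 2.7, 5.9]
width: 0.527
```

arm_command([
  [[-5, 0, -7.3], [0, -0.7, 0], -1],
  [[-4.5, 0, -7.6], [0, -0.7, 0], -1],
  [[-4.1, 0, -7.9], [0, -0.7, 0], -1],
  [[-3.6, 0, -8.1], [0, -0.7, 0], -1],
  [[-3.2, 0, -8.3], [0, -0.7, 0], -1],
  [[-2.7, 0, -8.4], [0, -0.7, 0], -1],
  [[-2.2, 0, -8.6], [0, -0.7, 0], -1],
  [[-1.7, 0, -8.7], [0, -0.7, 0], -1],
])

```text
t: 11.5
position: [0.6133, 0.17, 0.1889]
ee_rot: [-0.633, -0.045, 0.77, -0.056]
ft_force: [-3.8, 4.3, 5.9]
width: 0.526
```

arm_command([
  [[-1.2, 0, -8.8], [0, -0.7, 0], -1],
  [[-0.7, 0, -8.8], [0, -0.7, 0], -1],
  [[-0.1, 0, -8.8], [0, -0.7, 0], -1],
  [[0.4, 0, -8.8], [0, -0.7, 0], -1],
  [[0.9, 0, -8.8], [0, -0.7, 0], -1],
  [[1.4, 0, -8.7], [0, -0.7, 0], -1],
  [[1.9, 0, -8.6], [0, -0.7, 0], -1],
  [[2.4, 0, -8.5], [0, -0.7, 0], -1],
])

```text
t: 12.5
position: [0.6796, 0.1801, 0.1674]
ee_rot: [-0.596, -0.042, 0.8, -0.058]
ft_force: [-0.4, 7.2, 4.5]
width: 0.523
```

```bash
python3 - <<'E'
from h import *
s,r=st(); g=s["position"]+r.apply([-.019,0,0]); c=(R.from_euler('z',-YAW).apply(g-[*C,0])*1000); print(c.round(1),"lid",np.arctan2(c[2]-75,70-c[0])-np.arctan2(63,115))
b=imaging.grab_frame("side"); cv2.imwrite("pics/e.png",cv2.resize(b[110:290,190:430],(800,600),interpolation=3))
b=imaging.grab_frame("scene")
E
```

```text
12.5 [0.6796 0.1801 0.1674] f [-0.4  7.2  4.5] w 0.523 q [ 0.1   0.59  1.24 -0.01  1.6   1.53]
[144.1  62.4 185.6] lid 1.6599697506580213
```

View pics/e.png

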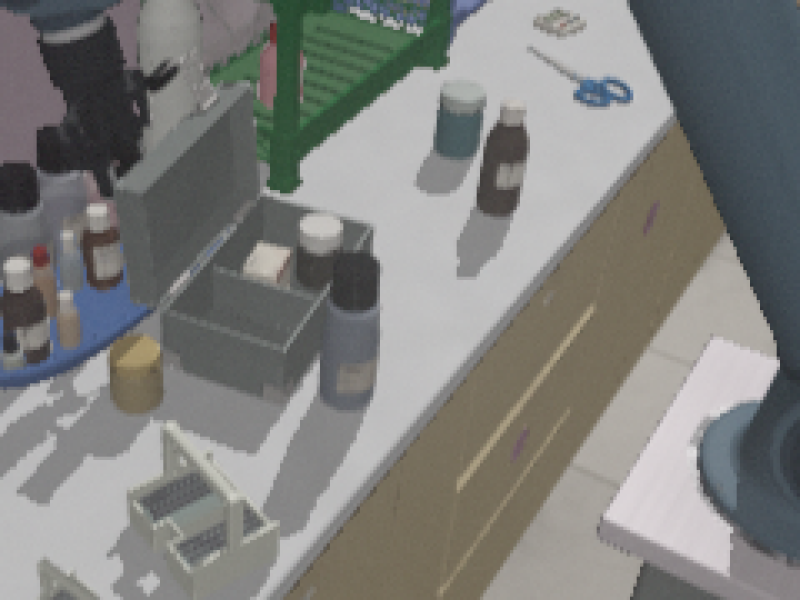

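```bash
python3 - <<'E'
from h import *
g=ch([144,62.4,185.6]); d=down(-.3,YAW,-1).apply([-1,0,0])
path([g+d*.05,g+d*.1,g+d*.15,[.66,.24,.36],[.60,.29,.36],[.54,.33,.35],[.48,.36,.34],[.42,.385,.33],[.40,.39,.32]],[-.3,-.3,-.3,-.25,-.2,-.1,0,0,0],1)
E
```

```text
[[-50.3, 0.0, 0.7], [-0.0, -0.7, -0.0], 1]
[[-50.0, 0.0, -0.0], [0.0, 0.0, 0.0], 1]
[[-50.0, -0.0, -0.0], [0.0, 0.0, 0.0], 1]
[[-11.9, -62.1, 66.0], [0.0, 2.9, 0.0], 1]
[[12.9, -58.1, 49.6], [0.0, 2.9, -0.0], 1]
[[20.4, -48.2, 48.7], [-0.0, 5.7, 0.0], 1]
[[15.4, -38.3, 51.9], [-0.0, 5.7, -0.0], 1]
[[10.0, -33.3, 55.8], [0.0, 0.0, 0.0], 1]
[[10.0, -7.8, 19.1], [0.0, 0.0, 0.0], 1]
```

arm_command([
  [[0, 0, 0], [0, 0, 0], 1],
  [[0, 0, 0], [0, 0, 0], 1],
  [[0, 0, 0], [0, 0, 0], 1],
  [[0, 0, 0], [0, 0, 0], 1],
  [[-20, 0, 0], [0, 0, 0], 1],
  [[-30, 0, 0], [0, 0, 0], 1],
  [[-50, 0, 0], [0, 0, 0], 1],
  [[-50, 0, 0], [0, 0, 0], 1],
])

```text
t: 13.6
position: [0.7211, 0.1847, 0.311]
ee_rot: [-0.595, -0.041, 0.801, -0.059]
ft_force: [0.3, -0.2, 0.5]
width: 1.0
```

```bash
python3 - <<'E'
from h import *
path([[.69,.215,.345],[.65,.25,.35],[.61,.285,.35],[.57,.31,.345],[.53,.335,.34],[.49,.355,.33],[.45,.375,.325],[.41,.39,.32]],[-.25,-.2,-.15,-.1,-.05,0,0,0],1)
E
```

```text
[[-6.1, -34.3, 34.4], [-0.1, 2.5, -0.2], 1]
[[3.7, -40.4, 33.8], [0.0, 2.9, -0.0], 1]
[[6.8, -40.4, 32.9], [0.0, 2.9, 0.0], 1]
[[10.3, -30.5, 33.9], [-0.0, 2.9, 0.0], 1]
[[8.5, -30.5, 34.4], [0.0, 2.9, 0.0], 1]
[[11.8, -25.5, 35.2], [-0.0, 2.9, -0.0], 1]
[[5.0, -25.5, 36.7], [0.0, 0.0, 0.0], 1]
[[5.0, -20.6, 37.4], [0.0, 0.0, 0.0], 1]
```

arm_command([
  [[-6, -34, 34], [0, 2.5, 0], 1],
  [[3.7, -40, 34], [0, 2.9, 0], 1],
  [[6.8, -40, 33], [0, 2.9, 0], 1],
  [[10.3, -30.5, 34], [0, 2.9, 0], 1],
  [[8.5, -30.5, 34.5], [0, 2.9, 0], 1],
  [[11.8, -25.5, 35], [0, 2.9, 0], 1],
  [[5, -25.5, 36.5], [0, 0, 0], 1],
  [[5, -20.5, 37.5], [0, 0, 0], 1],
])

```text
t: 14.6
position: [0.4091, 0.3899, 0.2988]
ee_rot: [0.707, 0.05, -0.704, 0.052]
ft_force: [-0.2, 0.3, 0.5]
width: 1.0
```

```bash
python3 - <<'E'
from h import *
st(); a=imaging.grab_frame("wrist"); cv2.imwrite("pics/w3.png",a)
for n in("carrier","carrier_handle"):
  for o in spotter.outline_of("wrist",n)[:3]:
    m=o["mask"].astype(np.uint8); c=cv2.findContours(m,0,2)[0]; k=max(c,key=cv2.contourArea); print(n,round(o["confidence"],2),o["box"],cv2.minAreaRect(k))
E
```

```text
14.6 [0.4091 0.3899 0.2988] f [-0.2  0.3  0.5] w 1.0 q [ 0.56 -0.    1.71 -0.    1.44  1.99]
carrier 0.93 [131.8, 77.3, 54.5, 70.2] ((157.60366821289062, 113.56707763671875), (52.565406799316406, 66.14849090576172), 6.340191841125488)
carrier 0.75 [0.0, 59.2, 93.3, 73.2] ((43.705345153808594, 103.31707763671875), (58.95176696777344, 84.56985473632812), 54.21102523803711)
carrier 0.57 [212.8, 90.2, 98.0, 105.8] ((257.28155517578125, 148.3892364501953), (69.34214782714844, 96.16197204589844), 26.886934280395508)
carrier_handle 0.85 [134.6, 80.5, 49.7, 65.3] ((157.2799835205078, 114.04000091552734), (51.76021957397461, 64.4881362915039), 8.130102157592773)
carrier_handle 0.65 [0.0, 61.1, 94.0, 70.7] ((44.32365417480469, 104.06877136230469), (60.28790283203125, 82.7652359008789), 51.17017364501953)
carrier_handle 0.58 [212.7, 91.7, 95.2, 103.5] ((256.0642395019531, 147.8807373046875), (67.18672180175781, 94.9554214477539), 28.300756454467773)
```

View pics/w3.png

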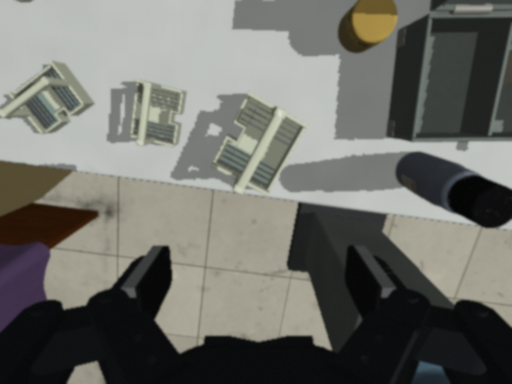

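```bash
python3 - <<'E'
from h import *
A=ray("wrist",(240,187),.103);B=ray("wrist",(279,112),.103); d=B-A; print(A,B,np.linalg.norm(d),"yaw",np.arctan2(d[1],d[0]),(A+B)/2)
y=np.arctan2(d[1],d[0]);m=(A+B)/2
a=cv2.imread("pics/w3.png");cv2.imwrite("pics/w3c.png",cv2.resize(a[80:210,190:330],(640,594),interpolation=3))
rows([m[0],m[1],.20],down(0,y,-1),5)
E
```

```text
[0.38693313 0.40598724 0.103     ] [0.47803308 0.37440521 0.103     ] 0.09641901581727397 yaw -0.3337092206668983 [0.43248311 0.39019623 0.103     ]
TCPtarget [0.432 0.39  0.181] tot mm [  23.    0. -118.] deg 27.5
[[23.5, 0.5, -4.5], [5.49, -0.05, -0.03], 1]
[[23.5, 0.1, -4.6], [5.49, -0.05, -0.03], 1]
[[23.5, -0.3, -4.6], [5.49, -0.05, -0.03], 1]
[[23.5, -0.8, -4.6], [5.49, -0.05, -0.03], 1]
[[23.5, -1.2, -4.5], [5.49, -0.05, -0.03], 1]
```

View pics/w3c.png

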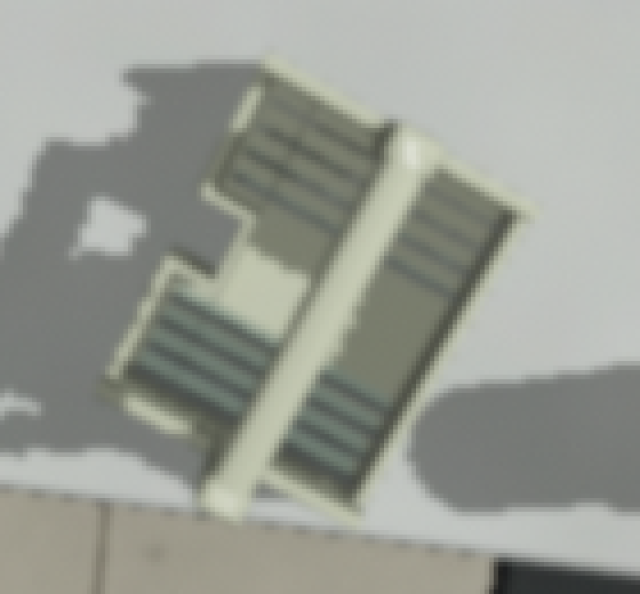

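arm_command([
  [[23.5, 0.5, -4.5], [5.5, 0, 0], 1],
  [[23.5, 0, -4.5], [5.5, 0, 0], 1],
  [[23.5, -0.3, -4.5], [5.5, 0, 0], 1],
  [[23.5, -0.8, -4.5], [5.5, 0, 0], 1],
  [[23.5, -1, -4.5], [5.5, 0, 0], 1],
  [[0, 0, 0], [0, 0, 0], 1],
])

```text
t: 15.5
position: [0.4337, 0.3881, 0.1783]
ee_rot: [0.697, -0.121, -0.697, -0.117]
ft_force: [-0.2, 0.2, 0.4]
width: 0.998
```

```bash
python3 - <<'E'
from h import *
st(); a=imaging.grab_frame("wrist"); cv2.imwrite("pics/w4.png",a)
print(proj("wrist",[[.4325,.3902,.103]]))
for o in spotter.outline_of("wrist","carrier_handle")[:2]: print(o["confidence"],o["box"])
E
```

```text
15.5 [0.4337 0.3881 0.1783] f [-0.2  0.2  0.4] w 0.998 q [ 0.54  0.14  1.78 -0.    1.23  2.45]
[[254.57325248 205.997187  ]]
0.82 [209.6, 126.3, 95.9, 144.8]
0.79 [77.4, 166.2, 86.7, 92.3]
```

View pics/w4.png

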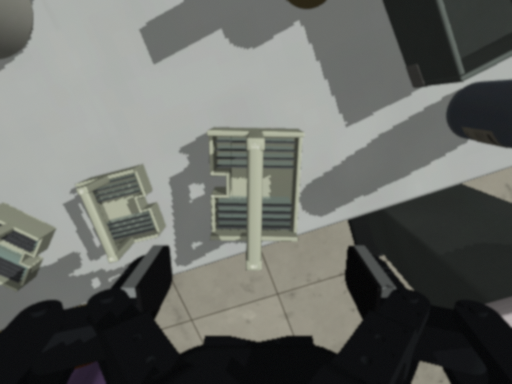

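```bash
python3 - <<'E'
from h import *
A=ray("wrist",(254,268),.103);B=ray("wrist",(256.3,135),.103); d=B-A; m=(A+B)/2; y=np.arctan2(d[1],d[0]); print(np.linalg.norm(d),m,y)
# carrier ends at z=.045
P=[ray("wrist",p,.045) for p in((209,132),(301,133),(298,238),(212,236))]; print(np.mean(P,0),[np.linalg.norm(P[i]-P[i-1]).round(3) for i in range(4)])
rows([m[0],m[1],.097],down(0,y,-1),4)
E
```

```text
0.11003743229786901 [0.43245627 0.39044029 0.103     ] -0.3559171255144027
[0.43193564 0.39116739 0.045     ] [np.float64(0.105), np.float64(0.085), np.float64(0.106), np.float64(0.088)]
TCPtarget [0.432 0.39  0.078] tot mm [  -2.    1. -103.] deg 1.2
[[25.7, -0.2, 0.7], [0.28, -0.06, -0.02], 1]
[[25.7, -0.2, 0.6], [0.28, -0.06, -0.02], 1]
[[25.7, -0.2, 0.6], [0.28, -0.06, -0.02], 1]
[[25.7, -0.2, 0.6], [0.28, -0.06, -0.02], 1]
```

arm_command([
  [[25.7, -0.2, 0.6], [0.3, 0, 0], 1],
  [[25.7, -0.2, 0.6], [0.3, 0, 0], 1],
  [[25.7, -0.2, 0.6], [0.3, 0, 0], 1],
  [[25.7, -0.2, 0.6], [0.3, 0, 0], 1],
  [[0, 0, 0], [0, 0, 0], 1],
  [[0, 0, 0], [0, 0, 0], -1],
  [[0, 0, 0], [0, 0, 0], -1],
  [[0, 0, 0], [0, 0, 0], -1],
])

```text
t: 16.6
position: [0.432, 0.3906, 0.0778]
ee_rot: [0.697, -0.127, -0.694, -0.125]
ft_force: [-0.1, -0.5, -0.2]
width: 0.376
```

arm_command([
  [[0, 0, 0], [0, 0, 0], -1],
  [[0, 0, 0], [0, 0, 0], -1],
  [[0, 0, 0], [0, 0, 0], -1],
  [[0, 0, 0], [0, 0, 0], -1],
])

```text
t: 17.1
position: [0.4317, 0.3906, 0.077]
ee_rot: [0.697, -0.127, -0.695, -0.125]
ft_force: [1.3, 1.8, 3.1]
width: 0.121
```

```bash
python3 - <<'E'
from h import *
s,r=st(); 
# lift 115 then move over bay
print("bay",ch([0,66,6]))
g0=s["position"]+r.apply([-.019,0,0]); print("grasp",g0)
E
```

```text
17.1 [0.4317 0.3906 0.077 ] f [1.3 1.8 3.1] w 0.121 q [ 0.54  0.28  1.83 -0.    1.04  2.47]
bay [0.54184188 0.16381879 0.006     ]
grasp [0.4316404  0.39065563 0.09604224]
```

arm_command([
  [[-10, 0, 0], [0, 0, 0], -1],
  [[-20, 0, 0], [0, 0, 0], -1],
  [[-25, 0, 0], [0, 0, 0], -1],
  [[-25, 0, 0], [0, 0, 0], -1],
  [[-25, 0, 0], [0, 0, 0], -1],
  [[-10, 0, 0], [0, 0, 0], -1],
])

```text
t: 17.85
position: [0.4318, 0.3911, 0.1943]
ee_rot: [0.698, -0.126, -0.694, -0.126]
ft_force: [0.4, 0.3, -3.9]
width: 0.131
```

```bash
python3 - <<'E'
from h import *
st(); b=ch([0,66,6]); rows([b[0],b[1],.211],down(0,YAW,-1),14,-1)
E
```

```text
17.85 [0.4318 0.3911 0.1943] f [ 0.4  0.3 -3.9] w 0.131 q [ 0.54  0.12  1.77 -0.    1.25  2.47]
TCPtarget [0.542 0.164 0.192] tot mm [ 110. -227.   -2.] deg 28.8
[[0.2, 12.4, -13.0], [-2.05, -0.02, -0.01], -1]
[[0.2, 12.9, -12.6], [-2.05, -0.02, -0.01], -1]
[[0.2, 13.4, -12.1], [-2.05, -0.02, -0.01], -1]
[[0.2, 13.8, -11.6], [-2.05, -0.02, -0.01], -1]
[[0.2, 14.2, -11.1], [-2.05, -0.02, -0.01], -1]
[[0.2, 14.6, -10.6], [-2.05, -0.02, -0.01], -1]
[[0.2, 14.9, -10.1], [-2.05, -0.02, -0.01], -1]
[[0.2, 15.3, -9.5], [-2.05, -0.02, -0.01], -1]
[[0.2, 15.6, -9.0], [-2.05, -0.02, -0.01], -1]
[[0.2, 15.9, -8.4], [-2.05, -0.02, -0.01], -1]
[[0.2, 16.2, -7.9], [-2.05, -0.02, -0.01], -1]
[[0.2, 16.5, -7.3], [-2.05, -0.02, -0.01], -1]
[[0.2, 16.8, -6.7], [-2.05, -0.02, -0.01], -1]
[[0.2, 17.0, -6.1], [-2.05, -0.02, -0.01], -1]
```

arm_command([
  [[0, 12.4, -13], [-2.05, 0, 0], -1],
  [[0, 13, -12.6], [-2.05, 0, 0], -1],
  [[0, 13.4, -12], [-2.05, 0, 0], -1],
  [[0, 13.8, -11.6], [-2.05, 0, 0], -1],
  [[0, 14.2, -11], [-2.05, 0, 0], -1],
  [[0, 14.6, -10.6], [-2.05, 0, 0], -1],
  [[0, 15, -10], [-2.05, 0, 0], -1],
  [[0, 15.3, -9.5], [-2.05, 0, 0], -1],
])

```text
t: 18.85
position: [0.4931, 0.26, 0.1918]
ee_rot: [0.707, -0.026, -0.706, -0.024]
ft_force: [0.4, 0.2, -3.5]
width: 0.124
```

arm_command([
  [[0, 15.6, -9], [-2.05, 0, 0], -1],
  [[0, 16, -8.4], [-2.05, 0, 0], -1],
  [[0, 16.2, -8], [-2.05, 0, 0], -1],
  [[0, 16.5, -7.3], [-2.05, 0, 0], -1],
  [[0, 16.8, -6.7], [-2.05, 0, 0], -1],
  [[0, 17, -6], [-2.05, 0, 0], -1],
  [[0, 0, 0], [0, 0, 0], -1],
  [[0, 0, 0], [0, 0, 0], -1],
])

```text
t: 19.85
position: [0.5401, 0.1636, 0.1924]
ee_rot: [0.706, 0.049, -0.705, 0.052]
ft_force: [-0.7, 0.5, -3.2]
width: 0.131
```

```bash
python3 - <<'E'
from h import *
s,r=st(); a=imaging.grab_frame("wrist"); cv2.imwrite("pics/w5.png",cv2.resize(a,(800,600)))
z=s["position"][2]+.019-.096
L=[proj("wrist",[ch(p)])[0].round(0)*1.5625 for p in([-65,115,75],[65,115,75],[65,-115,75],[-65,-115,75],[0,108,50],[-65,17,61],[65,17,61])]; print(np.round(L)); print("underside",z)
b=ch([0,66,6]); rows([b[0],b[1],.150],down(0,YAW,-1),3,-1)
E
```

```text
19.85 [0.5401 0.1636 0.1924] f [-0.7  0.5 -3.2] w 0.131 q [ 0.09  0.08  1.81 -0.    1.24  1.52]
[[322. 392.]
 [309. 175.]
 [733. 175.]
 [691. 391.]
 [334. 281.]
 [475. 381.]
 [486. 175.]]
underside 0.11541896759185588
TCPtarget [0.542 0.164 0.131] tot mm [  2.   0. -61.] deg 0.2
[[20.5, -0.0, -0.6], [-0.01, -0.02, -0.07], -1]
[[20.5, 0.0, -0.6], [-0.01, -0.02, -0.07], -1]
[[20.5, 0.0, -0.6], [-0.01, -0.02, -0.07], -1]
```

View pics/w5.png

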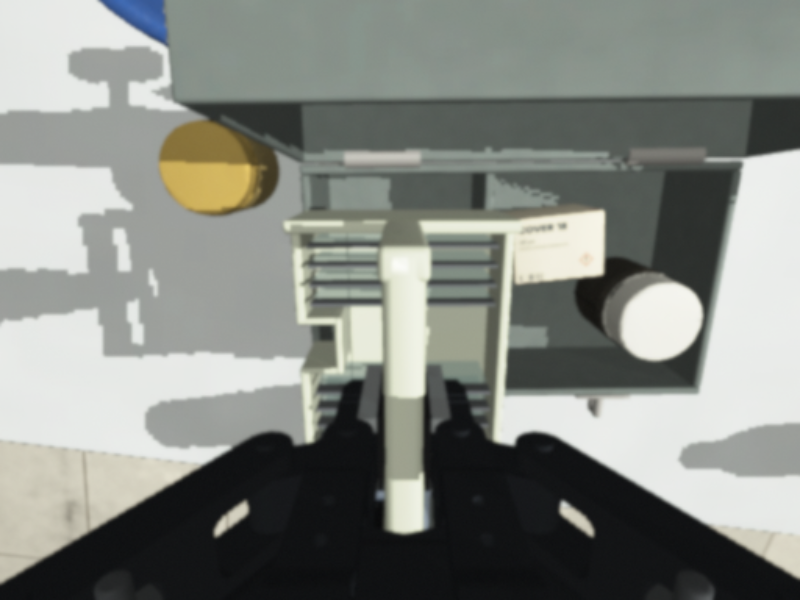

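```bash
python3 - <<'E'
from h import *
s,r=st(); p=s["position"];zt=p[2]+.019-.096+.045
f=lambda x,y:(p+down(0,YAW,-1).apply([0,-y/1000,-x/1000]))*[1,1,0]+[0,0,zt]
for q in([10,45],[-10,45],[10,29],[-10,29],[55,45],[55,-45]): print(q,(proj("wrist",[f(*q)])[0]*1.5625).round(0))
E
python3 - <<'E'
import cv2
a=cv2.imread("pics/w5.png");cv2.imwrite("pics/w5c.png",cv2.resize(a[190:450,260:540],(800,743))[:600])
E
```

```text
19.9 [0.5401 0.1638 0.1925] f [ 0.4 -0.1 -3.6] w 0.127 q [ 0.1   0.08  1.81 -0.    1.24  1.52]
[10, 45] [287. 328.]
[-10, 45] [290. 373.]
[10, 29] [327. 328.]
[-10, 29] [329. 373.]
[55, 45] [278. 214.]
[55, -45] [519. 214.]
```

View pics/w5c.png

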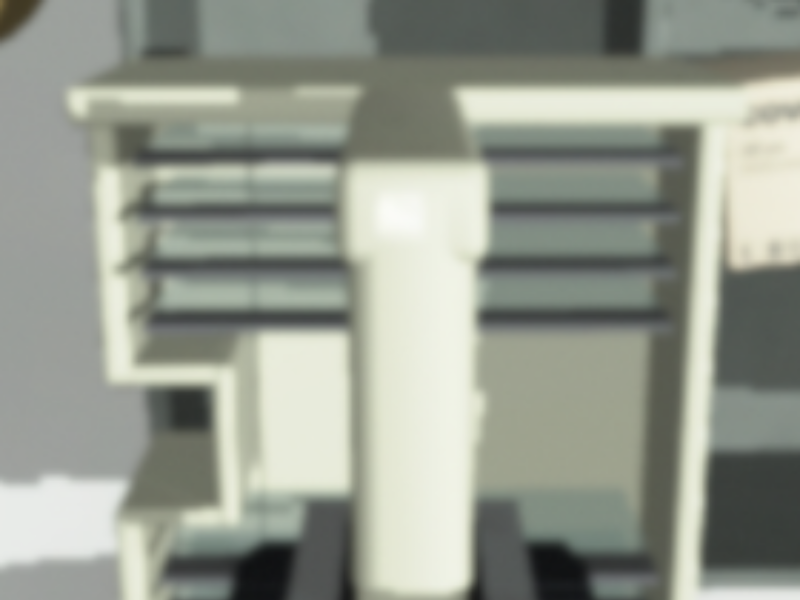

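```bash
python3 - <<'E'
from h import *
s,r=st(); p=s["position"];z0=p[2]+.019-.096
f=lambda x,y,z:(p+down(0,YAW,-1).apply([0,-y/1000,-x/1000]))*[1,1,0]+[0,0,z0+z/1000]
for q in([55,0,103],[-55,0,103],[55,0,89],[55,0,45],[55,45,45],[53,-45,45],[53,45,45],[10,45,30],[-10,45,30],[10,29,30],[-10,29,30],[-10,29,35]): print(q,(proj("wrist",[f(*q)])[0]*1.5625).round(0))
K,c,rr=cam("wrist");print(rr.as_matrix().round(2))
E
```

```text
19.9 [0.5401 0.1638 0.1925] f [ 0.4 -0.1 -3.6] w 0.127 q [ 0.1   0.08  1.81 -0.    1.24  1.52]
[55, 0, 103] [397. 238.]
[-55, 0, 103] [399. 579.]
[55, 0, 89] [398. 230.]
[55, 0, 45] [399. 214.]
[55, 45, 45] [278. 214.]
[53, -45, 45] [519. 219.]
[53, 45, 45] [278. 219.]
[10, 45, 30] [295. 316.]
[-10, 45, 30] [298. 359.]
[10, 29, 30] [332. 316.]
[-10, 29, 30] [334. 359.]
[-10, 29, 35] [332. 363.]
[[ 0.14 -0.95 -0.28]
 [-0.99 -0.14 -0.04]
 [ 0.    0.29 -0.96]]
```

```bash
python3 - <<'E'
from h import *
st(); b=ch([1.5,66.5,6]); rows([b[0],b[1],.150+.0],down(0,YAW,-1),5,-1)
E
```

```text
19.9 [0.5401 0.1638 0.1925] f [ 0.4 -0.1 -3.6] w 0.127 q [ 0.1   0.08  1.81 -0.    1.24  1.52]
TCPtarget [0.543 0.165 0.131] tot mm [  3.   1. -61.] deg 0.2
[[12.3, -0.1, -0.6], [-0.01, -0.01, -0.04], -1]
[[12.3, -0.1, -0.6], [-0.01, -0.01, -0.04], -1]
[[12.3, -0.1, -0.6], [-0.01, -0.01, -0.04], -1]
[[12.3, -0.1, -0.6], [-0.01, -0.01, -0.04], -1]
[[12.3, -0.1, -0.6], [-0.01, -0.01, -0.04], -1]
```

arm_command([
  [[12, 0, -0.6], [0, 0, 0], -1],
  [[12, -0.1, -0.6], [0, 0, 0], -1],
  [[12, -0.1, -0.6], [0, 0, 0], -1],
  [[10, -0.1, -0.6], [0, 0, 0], -1],
  [[8, -0.1, -0.6], [0, 0, 0], -1],
  [[6, -0.1, 0], [0, 0, 0], -1],
  [[0, 0, 0], [0, 0, 0], -1],
])

```text
t: 20.78
position: [0.5434, 0.1639, 0.1322]
ee_rot: [0.706, 0.049, -0.705, 0.052]
ft_force: [0.6, 0.8, -2.8]
width: 0.125
```

```bash
python3 - <<'E'
from h import *
s,r=st(); a=imaging.grab_frame("wrist"); cv2.imwrite("pics/w6raw.png",a)
p=s["position"];z0=p[2]+.019-.096
f=lambda x,y,z:(p+down(0,YAW,-1).apply([0,-y/1000,-x/1000]))*[1,1,0]+[0,0,z0+z/1000]
x0,y0,w,h=140,110,160,120
S=lambda P:((proj("wrist",[P])[0]-[x0,y0])*5).round(0)
for q in([10,45,33],[-10,45,33],[10,29,33],[-10,29,33],[55,45,45],[55,-45,45]): print("carr",q,S(f(*q)))
for q in([4.5,102,50],[-4.5,102,50],[4.5,115,50],[-4.5,115,50],[65,115,75],[-65,115,75],[65,17,61],[-65,17,61]): print("rail/chest",q,S(ch(q)))
c=cv2.resize(a[y0:y0+h,x0:x0+w],(800,600),interpolation=3); c=cv2.convertScaleAbs(c,alpha=1.3); cv2.imwrite("pics/w6.png",c)
E
```

```text
20.77 [0.5434 0.1639 0.1322] f [ 0.6  0.8 -2.8] w 0.125 q [ 0.1   0.17  1.84 -0.    1.13  1.52]
carr [10, 45, 33] [240. 470.]
carr [-10, 45, 33] [250. 608.]
carr [10, 29, 33] [360. 470.]
carr [-10, 29, 33] [367. 608.]
carr [55, 45, 45] [190. 137.]
carr [55, -45, 45] [960. 136.]
rail/chest [4.5, 102, 50] [352. 435.]
rail/chest [-4.5, 102, 50] [355. 489.]
rail/chest [4.5, 115, 50] [270. 435.]
rail/chest [-4.5, 115, 50] [274. 489.]
rail/chest [65, 115, 75] [203.  53.]
rail/chest [-65, 115, 75] [266. 906.]
rail/chest [65, 17, 61] [924.  47.]
rail/chest [-65, 17, 61] [874. 854.]
```

View pics/w6.png

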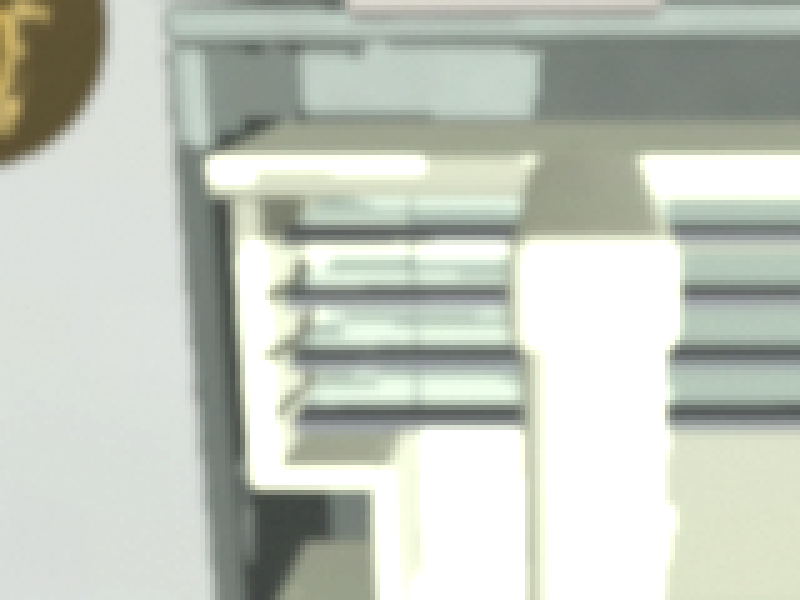

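arm_command([
  [[5, -1, 0], [0, 0, 0], -1],
  [[5, 0, 0], [0, 0, 0], -1],
  [[5, 0, 0], [0, 0, 0], -1],
  [[0, 0, 0], [0, 0, 0], -1],
])

```text
t: 21.32
position: [0.5431, 0.1649, 0.117]
ee_rot: [0.706, 0.049, -0.705, 0.052]
ft_force: [-0.3, -1.0, -3.2]
width: 0.129
```

arm_command([
  [[4, 0, 0], [0, 0, 0], -1],
  [[5, 0, 0], [0, 0, 0], -1],
  [[5, 0, 0], [0, 0, 0], -1],
  [[0, 0, 0], [0, 0, 0], -1],
])

```text
t: 21.82
position: [0.5431, 0.1648, 0.103]
ee_rot: [0.706, 0.049, -0.705, 0.052]
ft_force: [-0.8, 0.7, -3.5]
width: 0.128
```

arm_command([
  [[5, 0, 0], [0, 0, 0], -1],
  [[5, 0, 0], [0, 0, 0], -1],
  [[5, 0, 0], [0, 0, 0], -1],
  [[0, 0, 0], [0, 0, 0], -1],
])

```text
t: 22.32
position: [0.5432, 0.1647, 0.088]
ee_rot: [0.706, 0.049, -0.705, 0.052]
ft_force: [1.1, 1.0, -2.3]
width: 0.126
```

arm_command([
  [[2, 0, 0], [0, 0, 0], -1],
  [[2, 0, 0], [0, 0, 0], -1],
  [[1, 0, 0], [0, 0, 0], -1],
  [[0, 0, 0], [0, 0, 0], -1],
])

```text
t: 22.82
position: [0.5436, 0.1648, 0.0836]
ee_rot: [0.706, 0.049, -0.705, 0.052]
ft_force: [0.2, -0.1, -3.1]
width: 0.126
```

arm_command([
  [[1, 0, 0], [0, 0, 0], -1],
  [[0.7, 0, 0], [0, 0, 0], -1],
  [[0, 0, 0], [0, 0, 0], -1],
])

```text
t: 23.2
position: [0.5438, 0.1651, 0.0829]
ee_rot: [0.706, 0.049, -0.705, 0.052]
ft_force: [-5.1, 1.3, 5.1]
width: 0.124
```

arm_command([
  [[0, 0, 0], [0, 0, 0], -0.2],
  [[0, 0, 0], [0, 0, 0], -0.2],
  [[0, 0, 0], [0, 0, 0], -0.2],
  [[-10, 0, 0], [0, 0, 0], -0.2],
  [[-25, 0, 0], [0, 0, 0], -0.2],
  [[-30, 0, 0], [0, 0, 0], -0.2],
  [[-40, 0, 0], [0, 0, 0], -0.2],
  [[0, 0, 0], [0, 0, 0], -0.2],
])

```text
t: 24.2
position: [0.546, 0.1654, 0.1919]
ee_rot: [0.709, 0.049, -0.701, 0.052]
ft_force: [0.7, 0.4, -0.5]
width: 0.4
```

```bash
python3 - <<'E'
from h import *
s,r=st(); a=imaging.grab_frame("wrist"); cv2.imwrite("pics/w7.png",a)
for n in ("carrier","carrier_handle"):
 for o in spotter.outline_of("wrist",n)[:1]: print(n,o["confidence"],o["box"])
print("expect rim",[proj("wrist",[ch(q)])[0].round(0) for q in([55,111,51],[55,21,51],[-55,21,51],[-55,111,51])])
print("expect bar ends",[proj("wrist",[ch(q)])[0].round(0) for q in([55,66,109],[-55,66,109])])
g=cv2.cvtColor(a,6)
for y in range(130,300,10): 
  x=np.where(g[y,215:300]>150)[0]+215; print(y,x.min() if len(x) else None,x.max() if len(x) else None,len(x))
b=imaging.grab_frame("side");
for n in("lid_handle","hasp_bar","tall_bottle","olive_jar","carrier"): print(n,[(round(o["confidence"],2),o["box"]) for o in spotter.outline_of("side",n)][:2])
E
```

```text
24.2 [0.546  0.1654 0.1919] f [ 0.7  0.4 -0.5] w 0.4 q [ 0.1   0.09  1.8  -0.    1.23  1.53]
carrier 0.89 [212.2, 128.5, 93.3, 138.9]
carrier_handle 0.87 [212.2, 129.8, 93.9, 135.9]
expect rim [array([208., 127.]), array([306., 126.]), array([301., 236.]), array([213., 236.])]
expect bar ends [array([257., 132.]), array([257., 266.])]
130 235 239 4
140 249 267 19
150 215 266 19
160 215 266 52
170 215 299 67
180 215 299 72
190 216 299 70
200 215 298 53
210 215 298 21
220 215 298 21
230 252 265 14
240 252 265 14
250 252 265 14
260 250 289 34
270 274 290 17
280 275 292 18
290 223 294 21
lid_handle [(0.65, [219.9, 125.3, 38.7, 77.4]), (0.56, [286.8, 182.1, 16.0, 50.5])]
hasp_bar [(0.46, [231.4, 123.5, 20.3, 18.7])]
tall_bottle [(0.69, [285.8, 183.7, 16.0, 51.3])]
olive_jar [(0.6, [220.7, 210.9, 18.4, 25.9]), (0.35, [222.3, 125.2, 36.3, 77.3])]
carrier [(0.84, [194.9, 279.5, 39.3, 36.7]), (0.67, [161.8, 312.0, 31.2, 48.2])]
```

arm_command([
  [[-30, 0, 10], [0, 0, 0], -0.2],
  [[-40, 0, 10], [0, 0, 0], -0.2],
  [[0, 0, 0], [0, 0, 0], -0.2],
  [[0, 0, 0], [0, 0, 0], -0.2],
])

```text
t: 25.15
position: [0.5231, 0.1625, 0.2562]
ee_rot: [0.706, 0.049, -0.705, 0.052]
ft_force: [1.0, 0.1, -0.7]
width: 0.402
```

```bash
python3 -c "
from h import *
st(); print(finish_job())"
```

```text
25.15 [0.5231 0.1625 0.2562] f [ 1.   0.1 -0.7] w 0.402 q [ 0.1  -0.02  1.8  -0.    1.36  1.52]
the job is handed in; nothing more can be done
None
```

I handed the job in at about 25 s of the 72 s allowed; no verdict comes back. The hasp is up, the lid is open, and the largest carrier is in the bay with the gripper clear of it.

- **Hasp:** I swung it through an arc to about 1.9 rad. A later wrist picture showed it had stayed up before the lid was raised.
- **Lid:** I raised it to about 1.66 rad, worked out from the arm's position while it still held the handle, and confirmed it upright in a picture. After release I only saw the detector still finding the hasp bar high up. The angle was not measured again.
- **Carrier:** It went down over the rail with no resistance, and floor contact came at the expected height. After release, its outline matched the prediction for a seated carrier to within about 4 px. Its handle bar was in line with the chest.
- **Bystanders:** The detector found the tall bottle and olive jar where they started, within about 3 px. I did not check the brown bottle and teal jar again at the end, though the arm stayed well clear of them.

**What disagreed or is missing:**
- While the carrier hung in the gripper, wrist measurements of where it sat along the chest disagreed by about 3 mm. That was about the size of the notch's clearance on the rail, so I split the difference.
- The final seated check rests on numbers and contact force only, because my last picture was past the 12-picture limit.

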